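# Lay a battery cell down on the tilting rest

## Task

The tall blue battery cell stands on the aluminium deck in front of the orange, rubber-faced tilting rest. With a fingertip, push its upper part over against the rest and keep pushing it down slowly, cell and rest together, until the rest is fully down and the cell lies flat on its broad side on it, squarely and still close to the hinge. Never let the cell fall or slam, press it hard, or pick it up, and leave everything else where it is.

Things in the scene. Friction and masses are not known exactly. Their poses are not given: they have to be found in the camera images.
- cell: the blue battery cell: a box 36 mm thick (own x) by 70 mm wide (own y) by 130 mm tall (own z), about 0.65 kg, with two metal terminals 4 mm high on top. It starts upright with its broad +x face 2 to 8 mm from the hinge line. Origin: centre of its underside; +x points at the rest. By itself it balances up to about 15 degrees of tilt
- toe (a point): middle of the cell's lower edge on the side of the rest (the edge it tips over), 18 mm along the cell's +x from its origin
- station: the fixed lay-down station, aluminium. Origin on the table under the middle of the hinge line; its +x points the way the cell must fall, its y lies along the hinge. The standing deck, 25 mm high and 140 mm wide, reaches from x = -91 to -3 mm; beyond the hinge a low bed 170 mm long lies under the rest. Hinge lugs 10 mm thick and 32 mm high stand at y = +-64 mm
- hinge (a point): middle of the hinge line, 25 mm above the table, level with the top of the deck; the rest's rubber face runs through this line
- rest (a joint): angle of the tilting rest in rad: 0 upright, 1.571 fully down (against its stop, rubber face level with the deck). It starts a little past upright (0.17 to 0.31). A stiff friction hinge of about 0.9 N m holds it at any angle, also with the cell lying on it, so it must be pushed the whole way: 8 N or so at 110 mm from the hinge to start with, less further down
- rest_end (a point): middle of the free edge of the rest's rubber face, 148 mm from the hinge; the rest is 110 mm wide, 14 mm thick, orange with a black rubber face towards the cell
- small_cell: small green battery cell standing upright on the table beside the station, 27 x 60 x 90 mm; leave it alone. Origin: centre of its underside
- tape: roll of yellow tape lying flat, 72 mm across, 18 mm high; leave it alone. Origin: centre of its underside
- busbar: flat copper bar 90 x 20 x 6 mm lying on the table; leave it alone. Origin: centre of its underside
- lens_cover: round black cover lying flat, 88 mm across, 18 mm high; leave it alone. Origin: centre of its underside
- bottle: white plastic bottle with a red cap, 56 mm across, 130 mm tall, standing; leave it alone. Origin: centre of its underside
- driver: screwdriver lying on the table; leave it alone. Origin on the tool, near its middle
- wrench: wrench lying on the table; leave it alone. Origin on the tool, near its middle
There are look-alikes about, which are no part of the job. Of the things that look like the cell, the smaller one is meant.

How it is judged:
By the outcome, as a careful person would: the job done as asked, in the order asked, and still so for the second after the job is handed in, with the robot touching nothing.
It also fails if it takes over 48 s, if anything falls off the work surface, if the arm or the gripper's body presses on something with over 40 N, if the wrist force passes 120 N, or if a joint passes its speed limit or range.

## Robot

A 6-joint arm with a two-finger parallel gripper is mounted at the origin on the work surface. World frame = base frame: x ahead of the robot, y to its left, z up, the work surface at z = 0. Lengths are in mm, angles in rad, forces in N, time in s.
With the tool pointing down it reaches from about 325 to 875 mm from the base axis. Payload 4.4 kg.
Tool frame: the origin (TCP) lies on the centre line of the jaws, within the pads' length; the fingertips stand ahead of it and the grasp point (between the pads) lies 6 mm ahead of it (ctrl.tcp_to_tips is the z of the fingertips in the tool frame, in mm); z points along the fingers, y is the direction in which the jaws open and shut (so a half turn about z gives the same grasp; the last joint's range is limited). The gripper opens to 85 mm and grips with 20 to 120 N. Pads are 22 mm wide; open, the fingers measure 114 mm over their backs; the gripper's body (76 mm by 85 mm) begins 54 mm behind the grasp point. The pads swing forward as they close: fully open they stand 13 mm farther back than shut.
Start: joints at [-1.462, 0.207, 1.542, -0, 1.393, -0.15], TCP at [147.697, -555.709, 256.282] pointing down, gripper open.
Joint ranges: [-2.73, 2.73], [-0.86, 2.22], [0.23, 2.46], [-1.11, 4.25], [0.08, 2.63], [-2.82, 2.82]. Speed limits (rad/s): [2.79, 2.79, 3.14, 3.14, 3.14, 3.14].

## Interface

Orientations are given as a 3x3 rotation matrix whose columns are the frame's x, y, z axes.
In Python, from plant import ctrl, sensors, optics gives the robot as it stands. Calls block until the motion is done:
- ctrl.move_ptp(position, orientation): joint-space move of the TCP to a pose.
- ctrl.move_l(position, rot=None, vel=150, threshold=None): straight line of the TCP; rot=None keeps the orientation; vel is the mean speed in mm/s. With threshold (N) it stops when the force on the tool has changed by that much, and returns True; else False.
- ctrl.set_joints(angles): joint-space move.
- ctrl.gripper_to(opening, force=None): finger opening in mm; force is the grip in N (None keeps the last); returns when the fingers have stopped.
- ctrl.hold(seconds).
- ctrl.solve_ik(position, orientation): joint angles nearest the present ones, or None.
- sensors.read_state(): the state.
- optics.grab_frame(name): name is "scene" or "top"; returns (picture, depth): 480x640x3 uint8, red, green, blue; 480x640 float32, mm along the optical axis (not along the pixel's ray), 0 where there is no reading.
- optics.camera_params(name): a dict with "mtx" (3x3 intrinsics, pixels), "k1" (the pictures are not rectified: a ray, as slopes to the right and down, at radius r is drawn at 1 + k1 r^2 times it, then the intrinsics apply), "R" (3x3) and "t" (3): a world point X has camera coordinates R X + t. Camera axes: x right, y down, z forward; pixel columns grow to the right and rows downward; lengths in mm; the calibration is good to about 2 mm. A picture is of the moment at which its call begins. camera_params takes no time and is no camera call.
A pose or a line that the arm cannot do raises ctrl.MotionError and nothing moves.
- ctrl.finish_job(): hands the job in, once; it reports no verdict.
The state is a dict: "t": time; "q": joint angles; "qvel": joint speeds; "tau": joint torques, N m; "eef_pos": TCP position; "eef_rot": TCP orientation; "force": force on the tool from outside, world axes, zero at the start; "wrist_torque": the same for the moment, N m; "grip_width": finger opening in mm.
Only numpy, scipy, OpenCV 4.12 (cv2) and the standard library are available. Lean on these libraries where they do the work, as an engineer would, in place of code of your own. Each camera call takes 0.05 s, during which the arm holds its last target.

## Working session

There is one attempt and no reset: what is moved stays moved. The work goes in short steps, each a Python script; the robot and the scene stay as the last script left them, time stands still between calls to the robot, and variables do not carry over. Pictures are saved under pics/ and viewed, and the job is handed in when it is done.

```bash
ls; mkdir -p pics; python3 - <<'E'
from plant import ctrl, sensors, optics
import cv2, numpy as np
s=sensors.read_state(); print(s['t'],s['eef_pos'],s['force'],ctrl.tcp_to_tips,s['grip_width']); print(s['eef_rot'])
for n in ("scene","top"):
    p,d=optics.grab_frame(n); cv2.imwrite(f"pics/{n}0.png",p[:,:,::-1]); np.save(f"pics/{n}0_d.npy",d); np.save(f"pics/{n}0_p.npy",p)
    print(n,optics.camera_params(n))
E
```

```text
pics
0.0 [ 147.63645725 -554.99545254  255.10453344] [ 0.13661723 -0.29559322  0.35666864] 25.0 85.40253685033596
[[ 9.66447994e-01  2.56862267e-01 -2.23815907e-04]
 [ 2.56862100e-01 -9.66445382e-01  2.27693010e-03]
 [ 3.68551579e-04 -2.25802435e-03 -9.99997383e-01]]
scene {'mtx': array([[555.96525538,   0.        , 318.8808528 ],
       [  0.        , 555.96525538, 247.23379412],
       [  0.        ,   0.        ,   1.        ]]), 'k1': -0.008689970506571228, 'R': array([[-0.68928317,  0.72448848, -0.00226852],
       [ 0.41478569,  0.39205876, -0.82112286],
       [-0.59400466, -0.56692712, -0.57074696]]), 't': array([ 370.12486425, -104.84494735, 1703.47045909])}
top {'mtx': array([[447.65094931,   0.        , 321.66249921],
       [  0.        , 447.65094931, 235.8556232 ],
       [  0.        ,   0.        ,   1.        ]]), 'k1': 0.03614834858390615, 'R': array([[-0.0075468 , -0.99996742, -0.0028639 ],
       [-0.98608567,  0.0079176 , -0.16604927],
       [ 0.16606653,  0.00157091, -0.9861133 ]]), 't': array([9.08891297e-01, 5.32108789e+02, 1.10914000e+03])}
```

View pics/scene0.png

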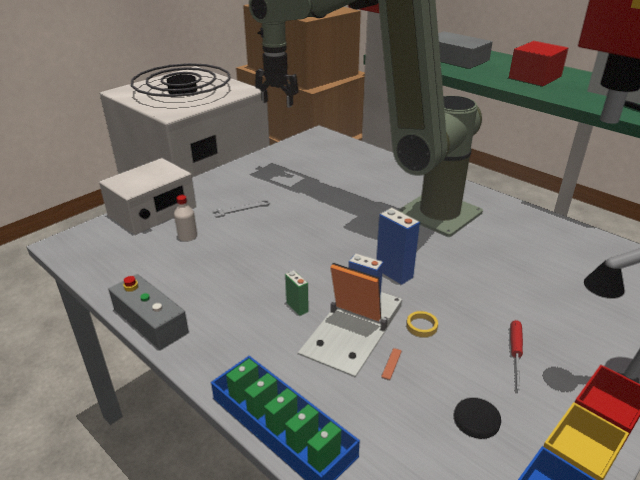

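View pics/top0.png

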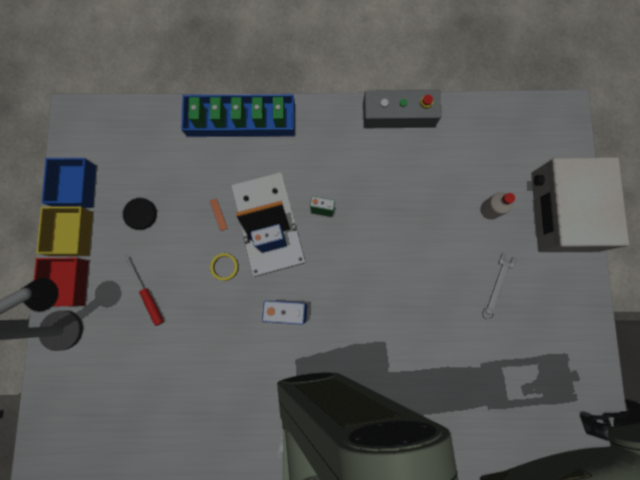

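Two blue candidates. One stands on the deck in front of the rest at top (268,237) / scene (366,268). The other is larger and stands on the bare table at top (285,311) / scene (398,245). The smaller one on the deck fits the description. I'll confirm it in an enlarged crop.

```bash
cat > h.py <<'E'
import numpy as np, cv2
from plant import ctrl, sensors, optics
P={n:optics.camera_params(n) for n in("scene","top")}
def rays(n,uv):
    c=P[n]; K=c['mtx']; uv=np.atleast_2d(np.float64(uv))
    r=cv2.undistortPoints(uv.reshape(-1,1,2),K,np.array([c['k1'],0,0,0,0.])).reshape(-1,2)
    return np.c_[r,np.ones(len(r))]
def onplane(n,uv,z):
    c=P[n]; d=rays(n,uv)@c['R']; o=-c['R'].T@c['t']
    return o+d*((z-o[2])/d[:,2])[:,None]
def depthpts(n,uv,D):
    c=P[n]; uv=np.atleast_2d(uv); z=D[uv[:,1].astype(int),uv[:,0].astype(int)]
    return (rays(n,uv)*z[:,None]-c['t'])@c['R']
def proj(n,X):
    c=P[n]; r,_=cv2.Rodrigues(c['R']); return cv2.projectPoints(np.float64(X).reshape(-1,1,3),r,c['t'],c['mtx'],np.array([c['k1'],0,0,0,0.]))[0].reshape(-1,2)
E
python3 - <<'E'
import cv2
a=cv2.imread('pics/top0.png')[165:285,200:345]; b=cv2.imread('pics/scene0.png')[200:380,280:440]
cv2.imwrite('pics/crop_top.png',cv2.resize(a,None,fx=5,fy=5,interpolation=cv2.INTER_CUBIC)); cv2.imwrite('pics/crop_scene.png',cv2.resize(b,None,fx=3.3,fy=3.3,interpolation=cv2.INTER_CUBIC))
E
```

```text
(no output)
```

View pics/crop_top.png

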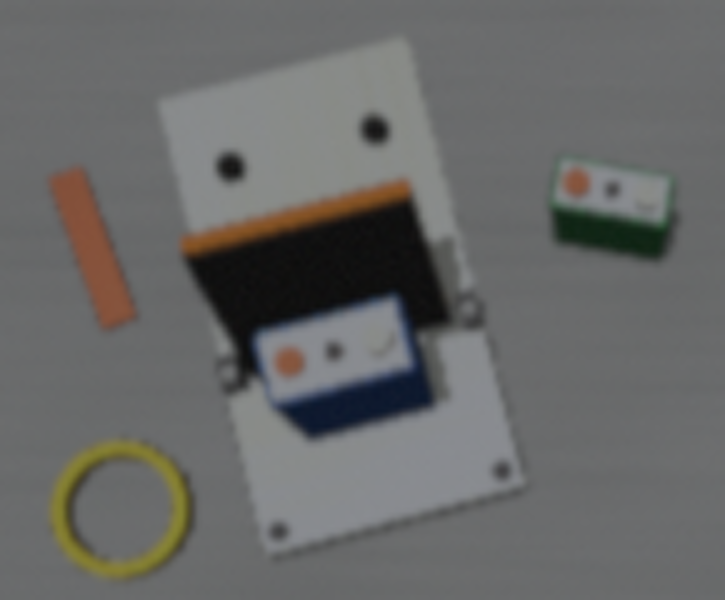

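View pics/crop_scene.png

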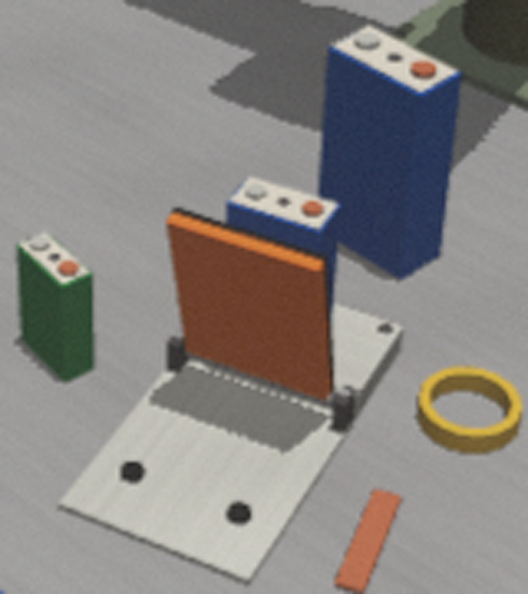

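```bash
python3 - <<'E'
from h import *
f=lambda a:np.array(a,float)/5+[200,165]
ct=onplane('top',f([(252,330),(400,295),(415,370),(272,403)]),155); print('celltop',ct.round(1)); print(ct.mean(0)); 
e=(ct[1]-ct[0]+ct[2]-ct[3]); print('width',np.linalg.norm(e)/2,'yaw',np.degrees(np.arctan2(e[1],e[0]))+90)
bot=onplane('top',f([(310,438),(435,404)]),25);print('bottom back edge',bot.round(1))
d=onplane('top',f([(265,556),(525,487)]),25);print('deck rear corners',d.round(1))
for z in (0,8): print('bed far',z,onplane('top',f([(158,100),(405,38)]),z).round(1))
print('lug tops',onplane('top',f([(230,373),(469,310)]),32).round(1), 'deck screw', onplane('top',f([(278,530),(502,470)]),25).round(1))
D=np.load('pics/top0_d.npy')
for nm,q in dict(cell=(335,375),deck=(370,480),deck2=(460,430),bed=(300,150),restedge=(295,215),face_hi=(300,240),face_lo=(300,300),green=(612,205)).items(): print(nm,depthpts('top',f([q]),D).round(1))
fr=f([(182,240),(408,183),(412,198),(190,256)]); 
for z in (150,165,175): print('rest edges',z,onplane('top',fr,z).round(1).tolist())
# big blue cell
p=np.load('pics/top0_p.npy');
print('big top',onplane('top',[(263,300),(307,303),(306,324),(262,321)],180).round(1).tolist(), depthpts('top',[(285,308)],D))
E
```

```text
celltop [[526.3 162.5 155. ]
 [542.4  93.7 155. ]
 [506.8  86.5 155. ]
 [491.8 152.6 155. ]]
[516.82590624 123.84805282 155.        ]
width 69.22554262699296 yaw 12.951355319552675
bottom back edge [[492.4 152.5  25. ]
 [509.8  87.5  25. ]]
deck rear corners [[431.2 174.8  25. ]
 [465.9  40.6  25. ]]
bed far 0 [[682.2 241.3   0. ]
 [716.3 107.    0. ]]
bed far 8 [[679.8 239.6   8. ]
 [713.8 106.2   8. ]]
lug tops [[525.9 193.6  32. ]
 [558.3  69.4  32. ]] deck screw [[444.6 168.3  25. ]
 [474.8  52.5  25. ]]
cell [[505.3 124.  151.7]]
deck [[470.  120.8  27. ]]
deck2 [[495.8  74.3  26.5]]
bed [[651.8 162.6   6.7]]
restedge [[578.2 141.6 167.1]]
face_hi [[568.  140.2 159.7]]
face_lo [[552.  148.9  95.3]]
green [[599.3  -5.7  93.8]]
rest edges 150 [[570.6, 197.1, 150.0], [597.3, 90.8, 150.0], [590.0, 88.9, 150.0], [562.8, 193.1, 150.0]]
rest edges 165 [[567.2, 194.1, 165.0], [593.6, 89.4, 165.0], [586.4, 87.5, 165.0], [559.6, 190.3, 165.0]]
rest edges 175 [[565.0, 192.2, 175.0], [591.1, 88.5, 175.0], [584.0, 86.6, 175.0], [557.4, 188.3, 175.0]]
big top [[366.3, 127.5, 180.0], [358.9, 30.1, 180.0], [313.4, 32.4, 180.0], [320.7, 129.0, 180.0]] [[348.43801636  79.23798238 173.81386454]]
```

```bash
cat >> h.py <<'E'
YAW=np.radians(14.5); EX=np.array([np.cos(YAW),np.sin(YAW),0]); EY=np.array([-np.sin(YAW),np.cos(YAW),0]); EZ=np.array([0,0,1.])
O=np.array([536.8,130.7,0])
ROT=np.c_[EX,-EY,-EZ]
HALF=11.
def W(x,y,z): return O+EX*x+EY*y+EZ*z
def S(X): d=np.asarray(X)-O; return np.array([d@EX,d@EY,d[2]])
def tcp_for(x,z,y=-1.3):   # leading lower tip edge at station x, height z
    return W(x-HALF,y,z+TIP)
TIP=25.
def st(tag=''):
    s=sensors.read_state(); p=S(s['eef_pos']); f=s['force']; print(tag,'t%.2f'%s['t'],'edge',(p+[HALF,0,-TIP]).round(1),'F',np.round([f@EX,f@EY,f[2]],1),flush=True); return s
def shot(n,name,box=None,k=1):
    p,d=optics.grab_frame(n); q=p[:,:,::-1]
    if box: x0,x1,y0,y1=box; q=cv2.resize(q[y0:y1,x0:x1],None,fx=k,fy=k,interpolation=cv2.INTER_CUBIC)
    cv2.imwrite(f'pics/{name}.png',q); return p,d
E
python3 - <<'E'
from h import *
for x,z in ((-55,230),(-55,133),(105,60)): print(ctrl.solve_ik(tcp_for(x,z),ROT))
ctrl.gripper_to(0,20); print(ctrl.tcp_to_tips, sensors.read_state()['grip_width'])
ctrl.move_ptp(tcp_for(-57,215),ROT); st()
ctrl.move_l(tcp_for(-57,133),vel=100); st()
shot('scene','a_scene',(280,440,180,330),4); shot('top','a_top',(200,345,165,285),5)
E
```

```text
[ 5.61094716e-02  1.74305234e-02  1.75368735e+00 -4.44089210e-16
  1.37047478e+00  1.37383306e+00]
[ 5.61094716e-02  1.27454257e-01  1.85230381e+00 -4.44089210e-16
  1.16183459e+00  1.37383306e+00]
[ 1.05159113e-01  5.29537841e-01  1.48477565e+00 -4.44089210e-16
  1.12727916e+00  1.42288270e+00]
25.0 0.19902853627313324
 t3.49 edge [-56.9  -2.1 215.1] F [ 0.3 -0.   1. ]
 t4.46 edge [-56.4  -1.5 133.6] F [-0.1  0.6  0.3]
```

```bash
ls pics
```

```text
a_scene.png
a_top.png
crop_scene.png
crop_top.png
scene0.png
scene0_d.npy
scene0_p.npy
top0.png
top0_d.npy
top0_p.npy
```

View pics/a_scene.png

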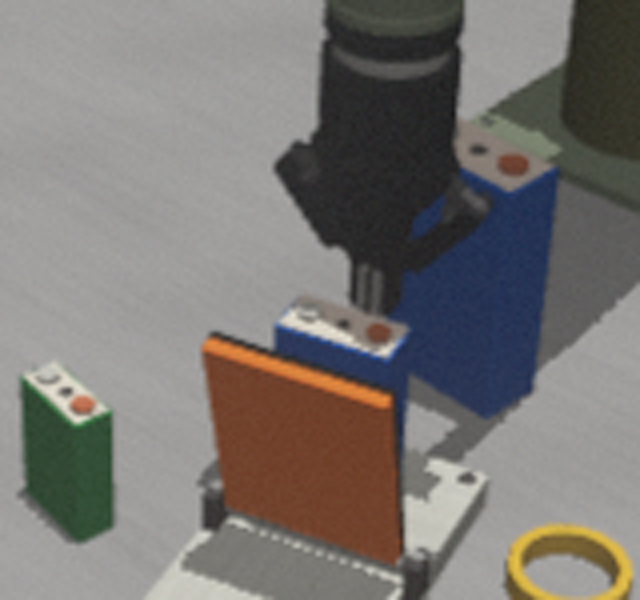

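View pics/a_top.png

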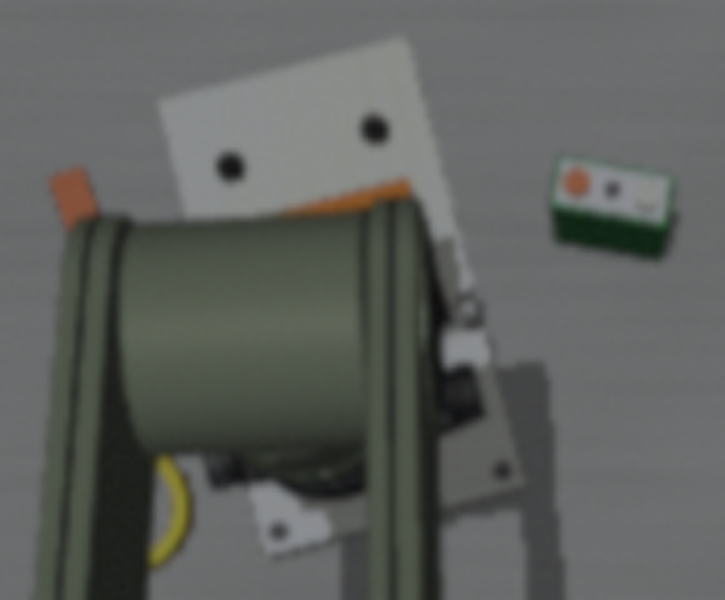

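The fingertip, scene crop (370,290), stands behind the cell, centred on its width and at about 108 mm height. I'll start the push.

```bash
cat >> h.py <<'E'
TOE=-3.; H=108.; DH=-1.0
def edge(th,h=None,off=0.):
    h=H if h is None else h
    x=TOE+h*np.sin(th)-(36+off)*np.cos(th); z=25+h*np.cos(th)+(36+off)*np.sin(th)
    return x,z
E
python3 - <<'E'
from h import *
ctrl.move_l(tcp_for(-42,133),vel=30); st('near')
for th in np.arange(0,0.36,0.05):
    r=ctrl.move_l(tcp_for(*edge(th)),vel=15,threshold=14); st('%.2f %s'%(th,r))
    if r: break
shot('scene','b_scene',(280,440,180,330),4)
E
```

```text
near t5.21 edge [-42.1  -1.3 132.8] F [-0.4 -0.1  0.4]
0.00 False t5.56 edge [-39.3  -1.3 132.9] F [-1.3  0.7  0.3]
0.05 False t6.09 edge [-33.5  -1.3 134.7] F [-0.8 -0.4  0.6]
0.10 False t6.62 edge [-27.9  -1.3 136.1] F [-0.9  0.   0.6]
0.15 False t7.16 edge [-22.4  -1.3 137.2] F [-0.4 -0.3 -0.3]
0.20 False t7.69 edge [-16.8  -1.3 138. ] F [-0.4  0.3  0.1]
0.25 False t8.22 edge [-11.1  -1.3 138.5] F [-0.3 -0.7 -0.2]
0.30 False t8.76 edge [ -7.7  -1.2 138.4] F [-7.3  0.7  4.6]
0.35 False t9.29 edge [ -1.9  -1.2 138.5] F [-5.5  0.6  5. ]
```

View pics/b_scene.png

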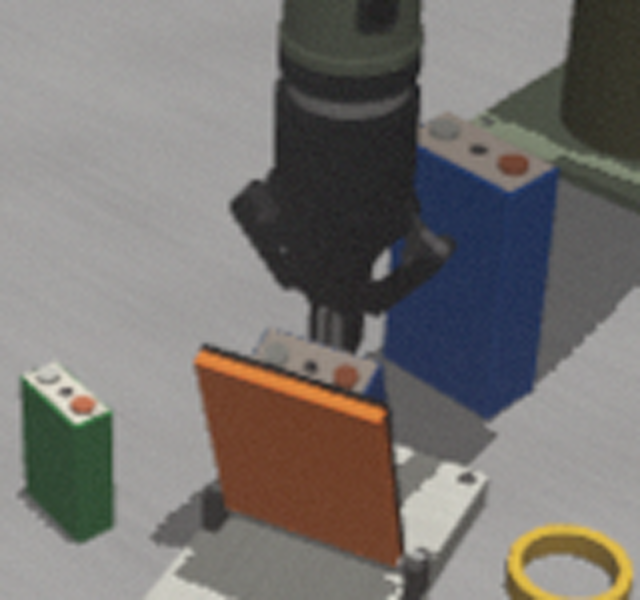

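Contact with the rest came at about 0.27 rad. The cell leans on the rest (terminals at (310,365)), and about 7 N normal is moving both. The friction is directed towards the hinge. Continuing.

```bash
python3 - <<'E'
from h import *
for th in np.arange(0.40,0.96,0.05):
    r=ctrl.move_l(tcp_for(*edge(th)),vel=15,threshold=12); s=st('%.2f %s'%(th,r))
    f=s['force']; a,b=f@EX,f[2]; print('   N %.1f T %.1f'%(-a*np.cos(th)+b*np.sin(th),a*np.sin(th)+b*np.cos(th)))
    if r or np.linalg.norm(f)>18: break
shot('scene','c_scene',(280,440,200,350),4)
E
```

```text
0.40 False t9.88 edge [  4.1  -1.1 138.3] F [-5.4  0.1  4.5]
   N 6.7 T 2.0
0.45 False t10.41 edge [  9.9  -1.1 137.8] F [-4.9  0.9  3.9]
   N 6.1 T 1.4
0.50 False t10.94 edge [ 15.8  -1.1 137. ] F [-5.9  1.   4.6]
   N 7.4 T 1.2
0.55 False t11.47 edge [ 21.6  -1.1 135.9] F [-4.5 -0.8  4.5]
   N 6.2 T 1.5
0.60 False t12.01 edge [ 27.5  -1.1 134.4] F [-4.7  0.6  4.4]
   N 6.3 T 1.0
0.65 False t12.54 edge [ 33.4  -1.1 132.7] F [-4.8  0.3  3.7]
   N 6.0 T 0.0
0.70 False t13.07 edge [ 39.1  -1.2 130.7] F [-2.7  1.7  1.7]
   N 3.1 T -0.5
0.75 False t13.61 edge [ 44.4  -1.2 128.5] F [-3.5  2.2  1. ]
   N 3.2 T -1.7
0.80 False t14.14 edge [ 49.6  -1.2 126. ] F [-3.3  2.7  1.9]
   N 3.6 T -1.0
0.85 False t14.68 edge [ 54.8  -1.3 123.3] F [-1.8  3.9  1.7]
   N 2.5 T -0.3
0.90 False t15.21 edge [ 59.6  -1.4 120.3] F [-1.5  2.4  2.3]
   N 2.8 T 0.3
0.95 False t15.74 edge [ 64.4  -1.4 117.1] F [0.2 2.6 3.4]
   N 2.7 T 2.2
```

View pics/c_scene.png

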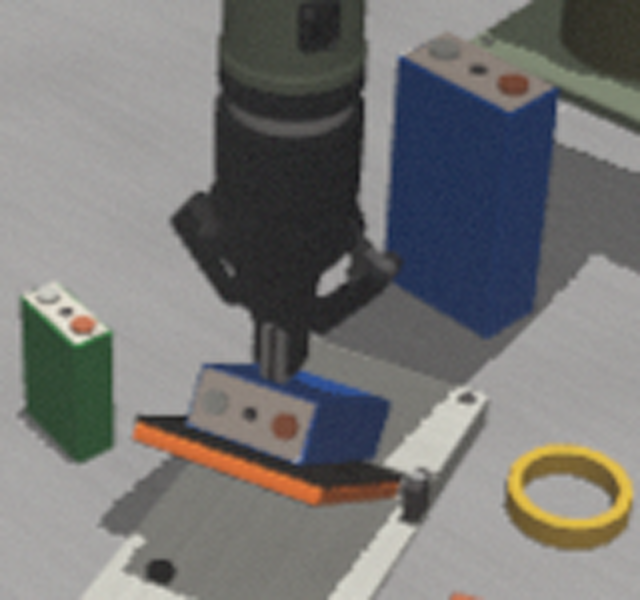

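```bash
cat >> h.py <<'E'
from scipy.optimize import least_squares
def restangle(n,uv,y):  # uv of free edge of the rubber face at station y
    g=lambda a: (proj(n,[W(148*np.sin(a[0]),a[1],25+148*np.cos(a[0]))])-uv).ravel()
    return least_squares(g,[1.0,y]).x
E
python3 - <<'E'
from h import *
f=lambda a:np.array(a,float)/4+[280,200]
print(restangle('scene',f([(135,418)]),-55),restangle('scene',f([(322,485)]),55))
print('check rest proj', [( (proj('scene',[W(148*np.sin(a),y,25+148*np.cos(a)) for y in(-55,55)])-[280,200])*4).round().tolist() for a in (.95,1.0,1.1)])
# cell predicted corners at tilt th: top end, near-rest side & upper side
for th in (.95,1.0,1.05):
    X=[W(TOE+130*np.sin(th)-k*np.cos(th),y-1.3,25+130*np.cos(th)+k*np.sin(th)) for k,y in((0,-35),(0,35),(36,-35),(36,35))]
    print(th,((proj('scene',X)-[280,200])*4).round().tolist())
E
```

```text
[  0.94111761 -54.16726472] [ 0.93760583 55.67832587]
check rest proj [[[133.0, 420.0], [320.0, 488.0]], [[129.0, 433.0], [316.0, 502.0]], [[123.0, 459.0], [309.0, 529.0]]]
0.95 [[180.0, 427.0], [297.0, 469.0], [198.0, 363.0], [316.0, 404.0]]
1.0 [[176.0, 438.0], [293.0, 481.0], [194.0, 375.0], [312.0, 416.0]]
1.05 [[173.0, 450.0], [290.0, 493.0], [189.0, 386.0], [307.0, 428.0]]
```

Rest at about 0.94 rad. The cell corners are a few mm off the prediction, so I'll measure its pose from its corners before continuing.

```bash
python3 - <<'E'
from h import *
shot('scene','d_scene',(310,390,270,330),10)
E
```

```text
(no output)
```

View pics/d_scene.png

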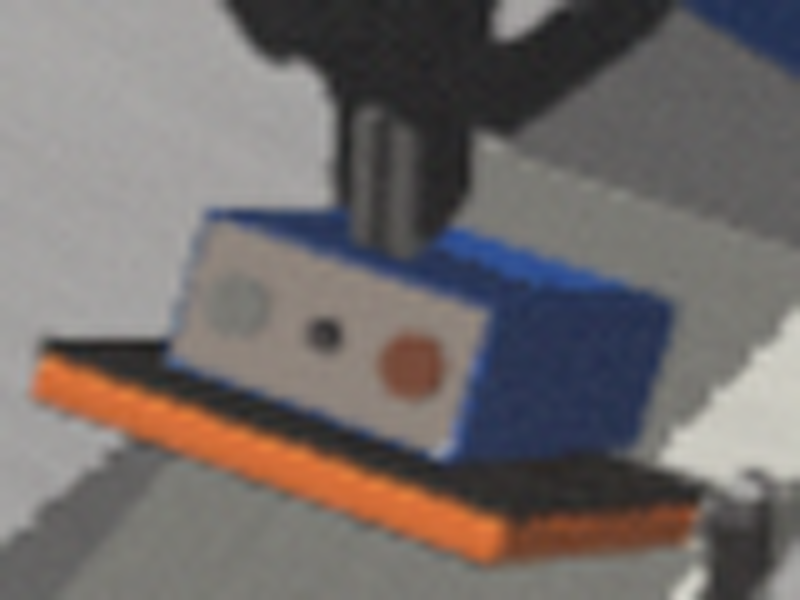

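Corners of the cell in crop d: end face (207,212), (493,302), (455,462), (166,364), heel (675,300), (633,448). I'll solve the pose from these.

```bash
cat >> h.py <<'E'
CELL={'A':(-18,-35,130),'B':(-18,35,130),'C':(18,35,130),'D':(18,-35,130),'E':(-18,35,0),'F':(18,35,0),'G':(-18,-35,0)}
def cellpose(pts):  # dict name->scene pixel ; tilt, yaw, roll, toe in station coords
    c=P['scene']; obj=np.float64([CELL[k] for k in pts]); img=np.float64(list(pts.values()))
    ok,r,t=cv2.solvePnP(obj,img,c['mtx'],np.array([c['k1'],0,0,0,0.]),flags=cv2.SOLVEPNP_SQPNP)
    ok,r,t=cv2.solvePnP(obj,img,c['mtx'],np.array([c['k1'],0,0,0,0.]),r,t,True)
    R=cv2.Rodrigues(r)[0]; B=np.c_[EX,EY,EZ]
    Rw=B.T@c['R'].T@R; toe=S(c['R'].T@(R@np.array([18,0,0])+t.ravel()-c['t']))
    res=cv2.projectPoints(obj,r,t,c['mtx'],np.array([c['k1'],0,0,0,0.]))[0].reshape(-1,2)-img
    zc=Rw[:,2]; yc=Rw[:,1]
    # constrained: tilt about station y then yaw about cell x, toe free in x,y,z
    def model(p):
        th,ps,tx,ty,tz=p
        Rt=np.array([[np.cos(th),0,np.sin(th)],[0,1,0],[-np.sin(th),0,np.cos(th)]])@cv2.Rodrigues(np.array([ps,0,0.]))[0]
        X=(obj-[18,0,0])@Rt.T+[tx,ty,tz]
        return proj('scene',O+X@B.T)
    q=least_squares(lambda p:(model(p)-img).ravel(),[1.,0,-3,-1,25])
    print('pnp tilt %.3f toe %s  y-axis %s resid %.2f'%(np.arctan2(zc[0],zc[2]),toe.round(1),yc.round(3),np.abs(res).max()))
    print('fit tilt %.3f skew %.3f toe %s resid %.2f'%(q.x[0],q.x[1],q.x[2:].round(1),np.abs(q.fun).max())); return q.x
E
python3 - <<'E'
from h import *
g=lambda u,v:(u/10+310-.45,v/10+270-.45)
cellpose({'A':g(207,212),'B':g(493,302),'C':g(455,462),'D':g(166,364),'E':g(675,300),'F':g(633,448)})
print(restangle('scene',[g(40,348)],-55),restangle('scene',[g(505,520)],55))
E
```

```text
pnp tilt 0.935 toe [-30.1 -13.2  -0.4]  y-axis [-0.015  1.     0.022] resid 0.33
fit tilt 0.943 skew -0.000 toe [-30.7 -13.7   0.4] resid 0.61
[  0.94006831 -54.70684091] [ 0.94367758 54.94419404]
```

```bash
cat >> h.py <<'E'
def cellfit(pts):
    obj=np.float64([CELL[k] for k in pts]); img=np.float64(list(pts.values())); B=np.c_[EX,EY,EZ]
    def model(p):
        th,ps,tx,ty=p
        Rt=np.array([[np.cos(th),0,np.sin(th)],[0,1,0],[-np.sin(th),0,np.cos(th)]])@cv2.Rodrigues(np.array([ps,0,0.]))[0]
        return proj('scene',O+((obj-[18,0,0])@Rt.T+[tx,ty,25])@B.T)
    q=least_squares(lambda p:(model(p)-img).ravel(),[1.,0,-3,-1]); print('tilt %.3f skew %.3f toe x %.1f y %.1f'%tuple(q.x)); print(q.fun.reshape(-1,2).round(2).tolist())
E
python3 - <<'E'
from h import *
g=lambda u,v:(u/10+310-.45,v/10+270-.45)
cellfit({'A':g(207,212),'B':g(493,302),'C':g(455,462),'D':g(166,364),'E':g(675,300),'F':g(633,448)})
g=lambda u,v:(u/3.3+280-.35,v/3.3+200-.35)
print('station check, bed corners / deck corner',[S(onplane('scene',[g(*p)],z)[0]).round(1) for p,z in (((60,505),8),((248,581),8),((402,330),25),((385,328),25))])
# initial cell top corners in scene
print('cell top before',[S(onplane('scene',[g(*p)],155)[0]).round(1) for p in ((228,202),(252,178),(338,206),(322,230))])
E
```

```text
tilt 0.940 skew -0.015 toe x -4.2 y -3.1
[[-0.12, -0.9], [0.91, 0.33], [-0.22, 0.68], [-0.81, -0.1], [0.27, -0.1], [-0.02, -0.07]]
station check, bed corners / deck corner [array([170.7, -66. ,   8. ]), array([170. ,  71.5,   8. ]), array([-85.1,  70.2,  25. ]), array([-81.3,  58.6,  25. ])]
cell top before [array([ -4. , -34.2, 155. ]), array([-37. , -32.2, 155. ]), array([-35.7,  32.7, 155. ]), array([ -6. ,  34.2, 155. ])]
```

Toe at about x = -4, skew about 0, rest 0.94: all as intended. Continuing down.

```bash
python3 - <<'E'
from h import *
for th in np.arange(1.0,1.46,0.05):
    r=ctrl.move_l(tcp_for(*edge(th)),vel=14,threshold=12); s=st('%.2f %s'%(th,r))
    f=s['force']; a,b=f@EX,f[2]; print('   N %.1f T %.1f'%(-a*np.cos(th)+b*np.sin(th),a*np.sin(th)+b*np.cos(th)))
    if r or np.linalg.norm(f)>18: break
shot('scene','e_scene',(290,390,265,340),8)
E
```

```text
1.00 False t16.40 edge [ 68.7  -1.4 113.9] F [-0.3  1.1  4.8]
   N 4.2 T 2.3
1.05 False t16.96 edge [ 73.2  -1.4 110.2] F [-0.5  1.   4.7]
   N 4.3 T 1.9
1.10 False t17.52 edge [ 77.4  -1.4 106.3] F [0.3 0.4 4.7]
   N 4.0 T 2.4
1.15 False t18.07 edge [ 81.4  -1.4 102.3] F [1.5 0.9 4.7]
   N 3.7 T 3.3
1.20 False t18.63 edge [85.1 -1.4 98. ] F [0.6 0.6 5.4]
   N 4.8 T 2.5
1.25 False t19.19 edge [88.5 -1.5 93.4] F [2.  0.6 4.5]
   N 3.6 T 3.3
1.30 False t19.75 edge [91.6 -1.5 88.6] F [2.2 0.3 4.3]
   N 3.6 T 3.3
1.35 False t20.31 edge [94.5 -1.4 83.8] F [2.  0.2 3.1]
   N 2.6 T 2.6
1.40 False t20.87 edge [97.2 -1.4 78.7] F [0.8 0.5 3.6]
   N 3.4 T 1.4
1.45 False t21.43 edge [99.6 -1.3 73.3] F [ 1.4 -0.2  3.7]
   N 3.5 T 1.8
```

View pics/e_scene.png

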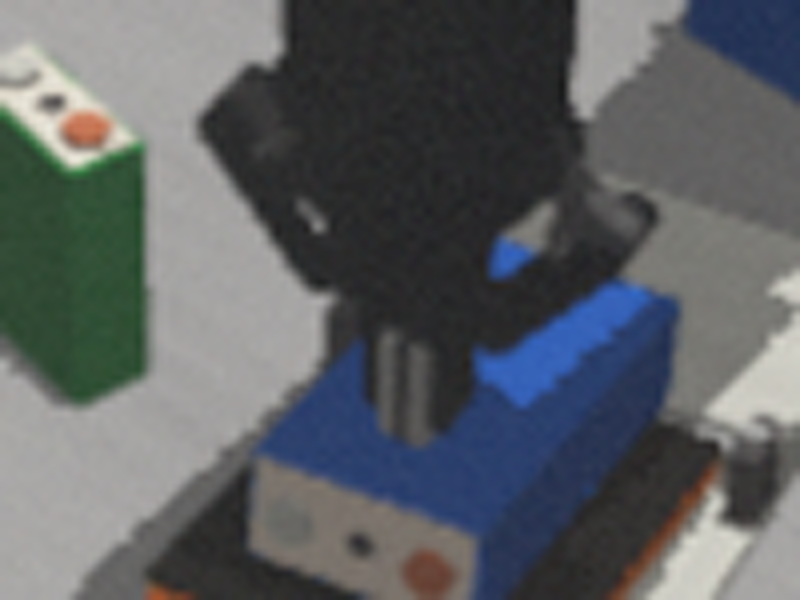

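```bash
python3 - <<'E'
from h import *
for th in (1.5,1.54,1.571):
    r=ctrl.move_l(tcp_for(*edge(th,H+.7)),vel=12,threshold=9); s=st('%.2f %s'%(th,r))
    if r: break
x=edge(1.571,H+.7)[0]
z=60.
while not r and z>=55 :
    r=ctrl.move_l(tcp_for(x,z),vel=8,threshold=7); s=st('down %.1f %s'%(z,r))
    if s['force'][2]>11: break
    z-=1
ctrl.hold(.2); st('held')
shot('scene','f_scene',(290,390,265,340),8)
E
```

```text
1.50 False t22.12 edge [102.2  -1.2  67.8] F [-1.  -0.9  1.1]
1.54 False t22.66 edge [104.8  -1.2  64.1] F [-0.3 -0.1 -0. ]
1.57 False t23.10 edge [106.1  -1.3  61.1] F [0.8 0.7 2. ]
down 60.0 True t23.31 edge [106.1  -1.2  61.1] F [0.1 0.5 3. ]
held t23.51 edge [106.1  -1.2  61. ] F [ 0.2 -0.9  5.1]
```

View pics/f_scene.png

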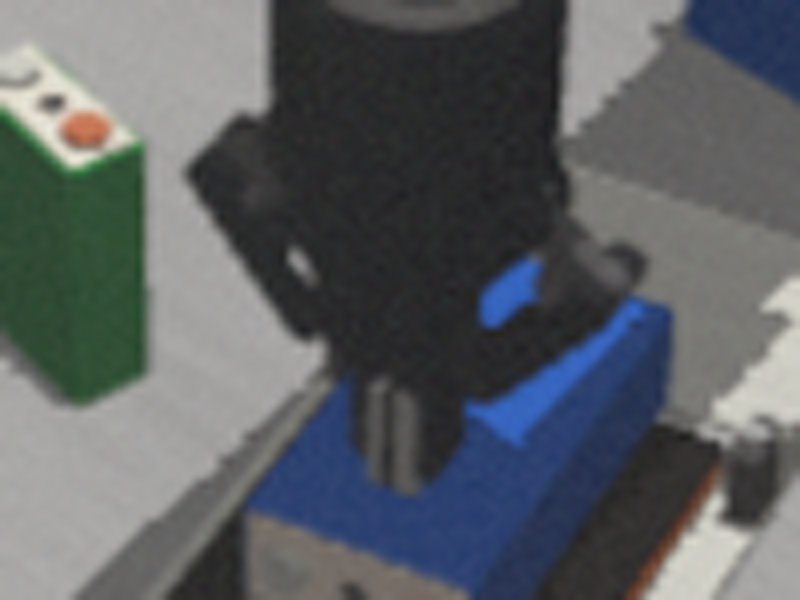

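Contact is firm at tip height 61, as expected for fully down. I'll press gently a bit further to make sure of the stop, then lift straight up and look.

```bash
python3 - <<'E'
from h import *
x=edge(1.571,H+.7)[0]
for z in (59.5,58.5,57.5,56.5):
    r=ctrl.move_l(tcp_for(x,z),vel=8,threshold=12); s=st('down %.1f %s'%(z,r))
    if r or s['force'][2]>13: break
ctrl.hold(.3); st('held')
p=S(sensors.read_state()['eef_pos'])
ctrl.move_l(W(p[0],p[1],p[2]+15),vel=20); ctrl.move_l(W(p[0],p[1],260),vel=120); ctrl.move_ptp(W(-30,-330,280),ROT); st()
shot('scene','g_scene',(280,400,250,340),6.5); shot('top','g_top',(200,345,165,285),5)
E
```

```text
down 59.5 False t23.82 edge [106.1  -1.2  61. ] F [-2.   1.3  9. ]
down 58.5 False t24.10 edge [106.2  -1.3  60.9] F [-4.6  0.8 13.7]
held t24.40 edge [106.2  -1.2  61. ] F [-3.5  0.8 14.4]
 t28.23 edge [ -18.4 -328.9  254.8] F [-0.4 -0.6 -0.3]
```

View pics/g_scene.png

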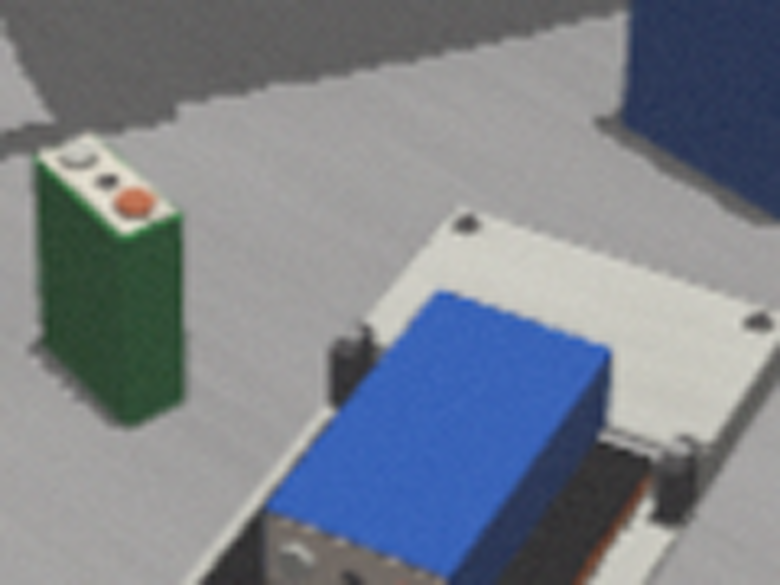

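View pics/g_top.png

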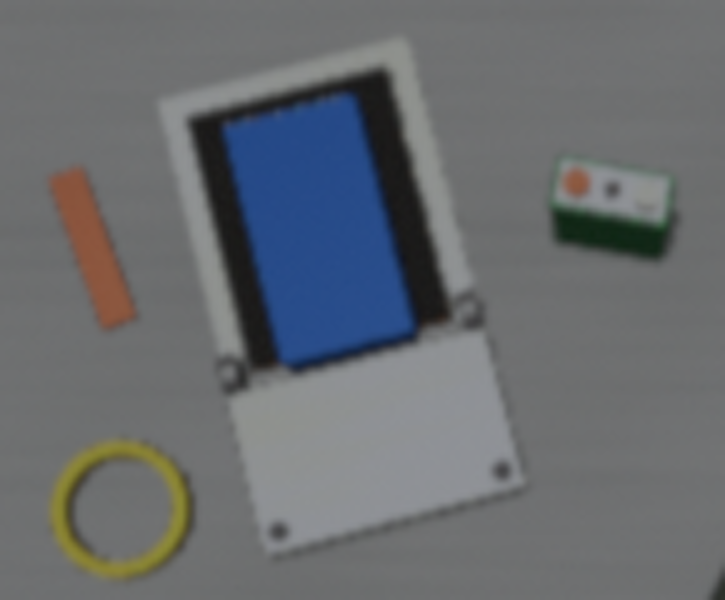

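The cell lies flat on the rest, top crop corners (222,125), (358,95), (415,330), (280,362), and the rest is level with the deck. I'll put numbers on it.

```bash
python3 - <<'E'
from h import *
f=lambda a:np.array(a,float)/5+[200,165]-.4
c=onplane('top',f([(222,124),(358,95),(415,330),(280,362)]),61); s=np.array([S(q) for q in c]); print('cell top side, station',s.round(1).tolist())
for i,j in((3,0),(2,1)): d=s[j]-s[i]; print('yaw err deg',np.degrees(np.arctan2(d[1],d[0])))
r=onplane('top',f([(189,120),(386,70),(448,317),(245,370)]),25); print('rest',[S(q).round(1).tolist() for q in r])
print('deck line', [S(q).round(1).tolist() for q in onplane('top',f([(265,556),(525,487)]),25)])
p,d=optics.grab_frame('top')
for nm,q in dict(celltop_far=(300,130),celltop_near=(345,320),cell_l=(260,240),cell_r=(380,230),rest_far=(205,140),rest_r=(420,280),deck=(370,440)).items():
    q0=f([q])[0].astype(int); uv=np.array([(q0[0]+a,q0[1]+b) for a in(-1,0,1) for b in(-1,0,1)]); print(nm,depthpts('top',uv,d)[:,2].mean().round(1))
p0=np.load('pics/top0_p.npy'); print('moved?',np.argwhere(cv2.absdiff(p0,p).max(2)[90:340,30:560]>60).shape)
m=cv2.absdiff(p0,p).max(2); cv2.imwrite('pics/diff.png',np.clip(m.astype(int)*3,0,255).astype(np.uint8)); st()
E
```

```text
cell top side, station [[128.5, 34.6, 61.0], [125.5, -37.0, 61.0], [-2.0, -35.3, 61.0], [-0.4, 34.9, 61.0]]
yaw err deg -0.14153323348604402
yaw err deg -0.7506065238395251
rest [[146.5, 54.8, 25.0], [146.3, -53.3, 25.0], [7.4, -52.2, 25.0], [7.4, 57.3, 25.0]]
deck line [[-89.9, 69.8, 25.0], [-90.0, -68.8, 25.0]]
celltop_far 61.1
celltop_near 61.5
cell_l 61.4
cell_r 186.0
rest_far 25.6
rest_r 25.1
deck 24.8
moved? (5412, 2)
 t28.38 edge [ -18.2 -328.6  254.9] F [-0.3  0.1  0.9]
```

View pics/diff.png

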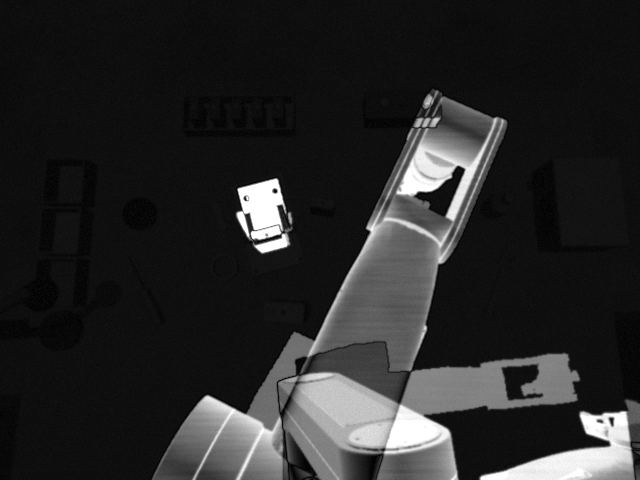

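```bash
python3 - <<'E'
from plant import ctrl
ctrl.finish_job()
E
```

```text
the job is handed in; nothing more can be done
```

The blue cell now lies flat on its broad side on the fully lowered rest, and I handed the job in after about 28 s of robot time. I pushed its upper back face with the closed fingertips, met the rest at about 0.27 rad, and pushed both down in one arc at about 15 mm/s. I then pressed lightly to confirm the stop and lifted straight off.

**Force:** it read about 7 N at first and 3–5 N further down. It fell to about 0 N just before the end (around 1.54 rad), so the tip may have lost contact for a moment there. The light press at the stop read about 14 N.

**Last checks:**
- **Cell:** its upper side is at 61 mm, its bottom end is 0 to 2 mm behind the hinge line, its skew is under 1°, and it is centred to about 1 mm.
- **Rest:** its face is at 25–26 mm, level with the deck at about 25 mm.
- **Everything else:** a before-and-after comparison of the top view shows only the cell, the rest, the arm and its shadows changed. The arm hides a small part of that view.

**What disagreed:**
- One depth reading on the cell came out at 186 mm against about 61 mm for the others. I took it as a sensor error.
- A free pose fit from one camera, partway down, put the cell's lower edge about 25 mm too low. I dropped it for a fit with that edge held at deck height.
- The rest's near edge picked out about 7 mm past the hinge line. I didn't look into that.

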